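# Open the paste jar in the bench holder and keep the lid in hand

## Robot

A 6-joint arm with a two-finger parallel gripper is mounted at the origin on the work surface. World frame = base frame: x ahead of the robot, y to its left, z up, the work surface at z = 0. Lengths are in mm, angles in rad, forces in N, time in s.
With the tool pointing down it reaches from about 350 to 975 mm from the base axis. Payload 7.1 kg.
Tool frame: the origin (TCP) lies between the finger pads; the fingertips stand 14 mm ahead of it and the grasp point (between the pads) lies 5 mm behind it; z points along the fingers, y is the direction in which the jaws open and shut (so a half turn about z gives the same grasp; the last joint's range is limited). The gripper opens to 88 mm and grips with 3 to 60 N. Pads are 20 mm wide; open, the fingers measure 115 mm over their backs; the gripper's body (75 mm by 178 mm) begins 61 mm behind the grasp point.
Start: joints at [1.317, 0.423, 1.63, -0, 1.089, -0.019], TCP at [145.374, 607.841, 236.675] pointing down, gripper open.
Joint ranges: [-3, 3], [-0.9, 2.11], [0.09, 2.58], [-1.31, 4.45], [0.11, 2.69], [-2.54, 2.54]. Speed limits (rad/s): [2.39, 2.39, 3.01, 3.14, 3.14, 3.14].

## Interface

Orientations are given as a rotation vector (axis times angle).
In Python, from workcell import get_obs, get_image, calibration, close_job, regions_of, place_of gives the robot as it stands.
- The arm moves only by the tool move_arm, never from a script. Its argument "deltas" is a list of rows, each a list of 5 numbers: the closure in counts, from 0 (fully open) to 255 (shut), then the shift along the tool's x, y, z in m, then the turn about the tool's z in rad. In form: [[grip, x, y, z, roll], ...]. A call has 1 to 5 rows; each row is the pose to reach, as a shift and turn from the pose commanded when the call began, along the tool's axes at that moment; what a row does not reach only later rows make up. A row lasts 1/12 s, in which the tool goes at most 41.7 mm and 7.16 degrees, less where a joint would pass 70% of its speed; a pose out of reach is approached as far as the arm can. A call with a gripper value outside its range is refused whole. The fingers move at their own pace and stop on an object; the grip force is fixed at half the most. Time passes only in rows, so rows that repeat a pose let the fingers close. It gives the time, the measured TCP pose, the force and the opening at its end, in the units of the state.
- get_obs(): the state, without advancing time (a new reading comes with each control period).
- get_image(name): name is "scene" or "side" or "wrist"; returns the picture (400x640x3 uint8, blue, green, red); there is no depth.
- calibration(name): a dict with "intrinsics" (3x3 intrinsics, pixels), "world_to_cam" (4x4, takes a point from world to camera coordinates); the wrist camera has in their place "hand_eye" (4x4, takes a point from camera to tool coordinates, whose origin is the TCP and whose axes are the flange's). Camera axes: x right, y down, z forward; pixel columns grow to the right and rows downward; lengths in mm; the calibration is good to about 2 mm. A picture is of the moment at which its call begins: read the wrist's pose just before it. calibration takes no time and is no camera call.
- close_job(): hands the job in, once; it reports no verdict.
Trained networks look in the newest picture that a camera, given by its name, has taken for a name from the list of things; names that differ only in an ending like _2 or _b are one class to them, and where a whole thing is asked for, a point or a joint stands for the part that bears it (a point fixed in the world has none). Each returns a list of dicts, best first, with "conf" (0 to 1); they miss things now and then, are a little off and sometimes report something else, mostly with a low value. They report only what shows in the picture. A call takes as long as a camera call.
- regions_of(camera, name): "region" (400x640 bool, what is visible of it).
- place_of(camera, name): "location" ([x, y, z] in mm, in world coordinates, good to about 4 mm: a listed point, or the origin of a listed thing).
The state is a dict: "t": time; "qpos": joint angles; "qvel": joint speeds; "joint_torque": joint torques, N m; "ee_pos": TCP position; "orientation": TCP orientation; "ft_force": force on the tool from outside, world axes, zero at the start; "moment": the same for the moment, N m; "width": finger opening in mm.
Only numpy, scipy, OpenCV 4.12 (cv2) and the standard library are available. Lean on these libraries where they do the work, as an engineer would, in place of code of your own. Each camera call takes 0.05 s, during which the arm holds its last target.

## Task

Lift the tall square screw-lid jar out of its moulded packing tray and seat it fully, upright and still closed, in the square socket of the wooden jar holder, which braces it. Then unscrew its tight lid there (anticlockwise seen from above), stop turning when the threads let go, and lift the lid straight up, keeping it level just above the mouth, one to three centimetres clear. Finish while still holding the lid there, with the jar left seated in the holder and everything else left where it stands.

Things in the scene. Friction and masses are not known exactly. Their poses are not given: they have to be found in the camera images.
- jar_center (a point): centre of the loose white square jar (about 0.26 kg), half-way up its closed height of 78 mm (underside 39 mm below). Body 58 x 58 mm, 46 mm tall, z up, then a round neck. x, y are square to its side faces; a small grey upright nib 3 mm proud of one face marks its +x side. It stands in one of the tray's three pockets. The closed jar may be lifted by its lid.
- jar_mouth (a point): centre of the jar's mouth, the rim of its neck, 70 mm above its underside, hidden under the lid. A grey seal disc in it pushes up on the closed lid (about 27 N, 2 mm travel), so the lid is tight: turning it takes roughly 0.2 to 0.6 N m.
- lid_center (a point): centre (half-way up) of the grey round ribbed screw lid: 54 mm diameter, 24 mm tall, top 12 mm above and lower edge 12 mm below this point; 8 mm free height between lower edge and the jar's square shoulder. Closed, it is 27 mm above jar_center. z up; x points along the raised white rib on its top, from the middle to the edge.
- lid_rib (a point): outer end of the rib on the lid's top, 26 mm from its axis. The rib (lid x) starts 1.05 to 1.2 rad clockwise, from above, of the jar's x (nib). Lugs hold the lid under level threads. Turned anticlockwise it lets go about 0.27 rad before rib and nib point the same way, lifts off freely around there, and is blocked by the next threads some 0.47 rad beyond.
- socket (a point): centre of the mouth of the square socket in the fixed wooden jar holder (block 104 x 104 x 32 mm, on a thin steel plate); mouth 32 mm above the work surface. Socket 22 mm deep: 63 x 63 mm, its top 7 mm flaring at 45 degrees to 77 x 77 mm; x and y square to its sides, z up. The square jar fits in any of its four turns, and its centre is then 17 mm above this point.
- tray: moulded grey pulp packing tray, fixed, 86 x 242 x 26 mm, origin at the centre of its underside; three square pockets 70 x 70 mm in a row along its y axis, at y = -78, 0 and +78 mm, pocket floors 4 mm above the work surface
- pot: bystander in the tray: low round white pot, 58 mm across, 44 mm tall, origin at the centre of its underside
- tin: bystander in the tray: low square metal tin, 56 mm wide, 38 mm tall, origin at the centre of its underside
- stapler: bystander: black stapler, 125 x 36 x 38 mm, origin at the centre of its underside
- eraser: bystander: eraser, 45 x 22 x 13 mm, origin at the centre of its underside
- tape: bystander: roll of white tape, 68 mm across, hole 44 mm, 24 mm tall, origin at the centre of its underside
- pencils: bystander: pencil cup with pencils, 72 mm across, about 180 mm tall, origin at the centre of its underside
- can: bystander: yellow can with white cap, 66 mm across, 176 mm tall, origin at the centre of its underside

How it is judged:
By the outcome, as a careful person would: the job done as asked, in the order asked, and still so for the second after the job is handed in, while the arm keeps its last pose, push and grip.
It also fails if it takes over 54 s, if anything falls off the work surface, if the arm or the gripper's body presses on something with over 40 N, if the wrist force passes 120 N, or if a joint passes its speed limit or range.

## Working session

There is one attempt and no reset: what is moved stays moved. The work goes in short steps, Python scripts to look and compute and a tool call to move; the robot and the scene stay as the last step left them, time stands still between calls to the robot, and variables do not carry over. Pictures are saved under pics/ and viewed, and the job is handed in when it is done.

Besides the shell and the picture viewer there is one more tool, called after "Call:" as name([rows], argument=value, ...), one row to a line, values as JSON. move_arm: Moves the arm, as the interface text tells. Its arguments: {"type":"object","properties":{"deltas":{"type":"array","items":{"type":"array","items":{"type":"number"}}}},"required":["deltas"]}

```bash
mkdir -p pics; ls
python3 - <<'E'
from workcell import *
import cv2
o=get_obs();print(o)
for n in("scene","side","wrist"):
    cv2.imwrite(f"pics/{n}0.png",get_image(n))
    c=calibration(n);print(n,c)
E
```

```text
pics
{'t': 0.0, 'qpos': array([ 1.31701691e+00,  4.23817529e-01,  1.63067908e+00, -3.22008838e-06,
        1.08861605e+00, -1.90048415e-02]), 'qvel': array([-0.0014925 , -0.00079445, -0.00202647, -0.00138471, -0.0010056 ,
        0.0001587 ]), 'joint_torque': array([ 1.47571547e-03, -5.44628549e+01, -2.73667377e+01,  6.44604466e-02,
        2.28203565e-02, -1.32672949e-04]), 'ee_pos': array([145.23434704, 607.34175811, 235.92053657]), 'orientation': array([-3.67910350e-01, -3.11976922e+00,  2.36588866e-03]), 'ft_force': array([-0.36470915,  0.88800212, -0.14078733]), 'moment': array([ 0.04316171, -0.01507325,  0.02077709]), 'width': 87.86847195704496}
scene {'intrinsics': array([[427.11353926,   0.        , 319.23844901],
       [  0.        , 427.11353926, 199.10575089],
       [  0.        ,   0.        ,   1.        ]]), 'world_to_cam': array([[-6.48387626e-02,  9.97857883e-01,  8.69374053e-03,
         3.87688607e+01],
       [ 8.26304563e-01,  5.85720035e-02, -5.60169698e-01,
        -4.10436251e+02],
       [-5.59478958e-01, -2.91370326e-02, -8.28332257e-01,
         1.85074446
[... 456 characters left out ...]
      [ 5.72128695e-01,  5.87616143e-01, -5.72167829e-01,
         9.82292936e+02],
       [ 0.00000000e+00,  0.00000000e+00,  0.00000000e+00,
         1.00000000e+00]])}
wrist {'intrinsics': array([[315.58881674,   0.        , 313.78853293],
       [  0.        , 315.58881674, 204.77860144],
       [  0.        ,   0.        ,   1.        ]]), 'hand_eye': array([[ 1.17280103e-03, -9.54295549e-01, -2.98862225e-01,
         8.18207824e+01],
       [ 9.99999295e-01,  1.17459305e-03,  1.73629458e-04,
        -1.33500903e-01],
       [ 1.85347672e-04, -2.98862218e-01,  9.54296254e-01,
        -1.47626455e+02],
       [ 0.00000000e+00,  0.00000000e+00,  0.00000000e+00,
         1.00000000e+00]])}
```

View pics/scene0.png

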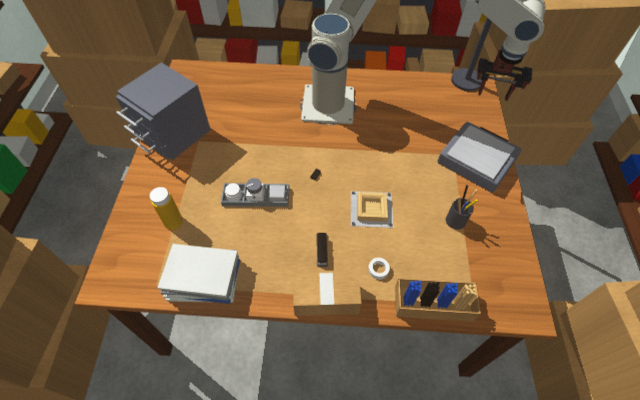

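View pics/side0.png

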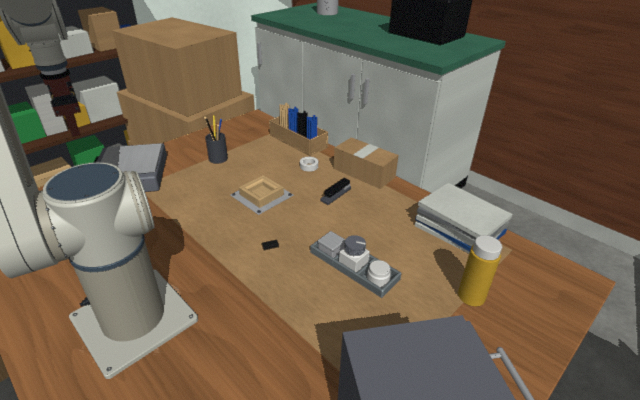

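View pics/wrist0.png

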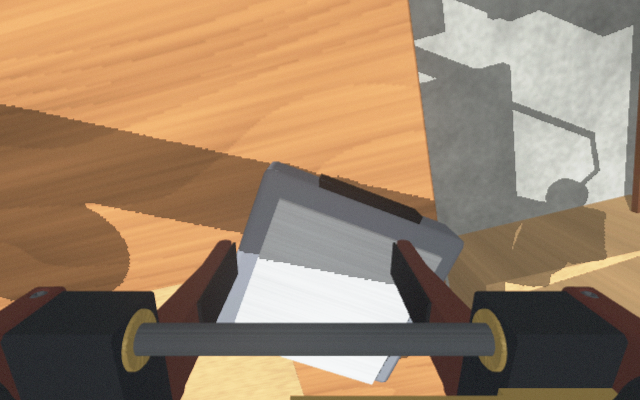

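Run:
```python
from workcell import *
import numpy as np
for c in("scene","side"):
    for n in("jar_center","lid_center","lid_rib","socket","tray","pot","tin","pencils","can"):
        print(c,n,[(np.round(d["location"],1),round(d["conf"],2)) for d in place_of(c,n)[:2]])
print(get_obs()['t'])
```

```text
scene jar_center [(array([ 504.7, -235.1,   44.8]), 0.51)]
scene lid_center [(array([762.1, 210.9,   1.5]), 0.68), (array([ 503.7, -236.5,   70.1]), 0.63)]
scene lid_rib [(array([ 518.7, -256.3,   83.6]), 0.46)]
scene socket [(array([522.3, 184.9,  31.4]), 0.57), (array([ 502.3, -238.5,   43.1]), 0.45)]
scene tray [(array([ 502.2, -239.3,   -0.9]), 0.72)]
scene pot [(array([ 509.2, -319.6,    2.7]), 0.5)]
scene tin [(array([ 500. , -159.7,    1.7]), 0.8)]
scene pencils [(array([558.7, 484.2,  -7.2]), 0.67)]
scene can [(array([ 634. , -511. ,    2.9]), 0.66)]
side jar_center [(array([ 500.3, -236.7,   43.4]), 0.8)]
side lid_center [(array([ 500.1, -235.8,   71.2]), 0.87)]
side lid_rib [(array([ 520.5, -260.9,   83.1]), 0.68), (array([7.670e+02, 2.109e+02, 6.000e-01]), 0.42)]
side socket [(array([528. , 185.1,  33.3]), 0.7)]
side tray [(array([ 500.6, -235.7,   -2.1]), 0.98)]
side pot [(array([ 510.2, -323.3,    6. ]), 0.73)]
side tin [(array([ 500.4, -161.8,    3.5]), 0.92)]
side pencils [(array([556.2, 482.6,   1.1]), 0.78), (array([768.1, 209.3,  -1. ]), 0.31)]
side can [(array([ 632. , -512.8,   -2. ]), 0.71)]
1.05
```

The jar stands in the middle pocket, at about (502,-236). The holder is near (525,185), seen at scene pixel (373,206). I'll fly over the socket first, then the jar.

Create h.py:
```python
import numpy as np, cv2
from workcell import *
from scipy.spatial.transform import Rotation as Ro
def st():
    o=get_obs();R=Ro.from_rotvec(o['orientation']).as_matrix();return o,R
def go(x,y,z,ang=None):
    o,R=st();d=R.T@(np.array([x,y,z])-o['ee_pos'])
    a=np.arctan2(R[1,0],R[0,0]);r=0 if ang is None else -((ang-a+np.pi)%(2*np.pi)-np.pi)
    print('t',round(o['t'],2),'pos',o['ee_pos'].round(1),'ang',round(a,3),'q',o['qpos'].round(2),'DELTA m',(d/1000).round(4),'roll',round(r,3),'rows',round(max(np.linalg.norm(d)/41.7,abs(r)/.125),1))
def cam(n,o=None):
    c=calibration(n);K=c['intrinsics']
    if n!='wrist': return K,c['world_to_cam']
    o=o or get_obs();T=np.eye(4);T[:3,:3]=Ro.from_rotvec(o['orientation']).as_matrix();T[:3,3]=o['ee_pos']
    return K,np.linalg.inv(T@c['hand_eye'])
def proj(n,P,o=None):
    K,W=cam(n,o);P=np.atleast_2d(P);q=(W[:3,:3]@P.T).T+W[:3,3];u=(K@q.T).T;return u[:,:2]/u[:,2:]
def back(n,uv,z,o=None):
    K,W=cam(n,o);uv=np.atleast_2d(uv);r=(np.linalg.inv(K)@np.c_[uv,np.ones(len(uv))].T).T
    Rt=W[:3,:3].T;c=-Rt@W[:3,3];d=(Rt@r.T).T;s=(z-c[2])/d[:,2];return c+d*s[:,None]
```

```text
(no output)
```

Call:
move_arm([
  [0,-0.034,-0.024,0,0.12],
  [0,-0.068,-0.048,0,0.24],
  [0,-0.102,-0.072,0,0.36],
  [0,-0.136,-0.096,0,0.48],
  [0,-0.17,-0.119,0,0.6],
])

```text
t: 1.47
ee_pos: [283.8, 451.0, 236.8]
orientation: [1.281, 2.868, 0.0]
ft_force: [0.8, 0.9, 0.2]
width: 88.0
```

```bash
python3 -c "
from h import *
go(524,180,240,1.571)"
```

```text
t 1.47 pos [283.8 451.  236.8] ang 2.302 q [ 0.99  0.29  1.83 -0.    1.02  0.26] DELTA m [-0.3621 -0.002  -0.0032] roll 0.731 rows 8.7
```

Call:
move_arm([
  [0,-0.04,0,0,0.12],
  [0,-0.08,0,0,0.24],
  [0,-0.12,0,0,0.36],
  [0,-0.16,0,0,0.48],
  [0,-0.2,0,0,0.6],
])

```text
t: 1.88
ee_pos: [418.4, 302.7, 237.0]
orientation: [2.072, 2.361, 0.001]
ft_force: [0.5, 1.1, 0.2]
width: 87.8
```

```bash
python3 -c "
from h import *
go(524,180,240,1.571)"
```

```text
t 1.88 pos [418.4 302.7 237. ] ang 1.701 q [0.6  0.26 1.87 0.   1.01 0.47] DELTA m [-0.1354  0.0888 -0.003 ] roll 0.13 rows 3.9
```

Call:
move_arm([
  [0,-0.034,0.022,0,0.05],
  [0,-0.068,0.044,0,0.1],
  [0,-0.102,0.066,0,0.13],
  [0,-0.135,0.089,0,0.13],
  [0,-0.135,0.089,0,0.13],
])

```text
t: 2.3
ee_pos: [528.0, 178.3, 237.1]
orientation: [2.218, 2.221, 0.003]
ft_force: [0.6, 0.3, -0.1]
width: 87.7
```

```bash
python3 -c "
from h import *
go(524,180,240,1.571)
o=get_obs()
im=get_image('wrist');cv2.imwrite('pics/w1.png',im)
np.save('w1.npy',np.r_[o['ee_pos'],o['orientation']])
for d in place_of('wrist','socket'):print(d)
im=get_image('scene');cv2.imwrite('pics/s1.png',cv2.resize(im[170:240,330:410],None,fx=8,fy=8))
"
```

```text
t 2.3 pos [528.  178.3 237.1] ang 1.572 q [ 0.31  0.32  1.78 -0.    1.03  0.3 ] DELTA m [ 0.0017 -0.004  -0.0029] roll 0.001 rows 0.1
{'location': [525.6, 184.3, 33.4], 'conf': 0.63}
```

View pics/w1.png

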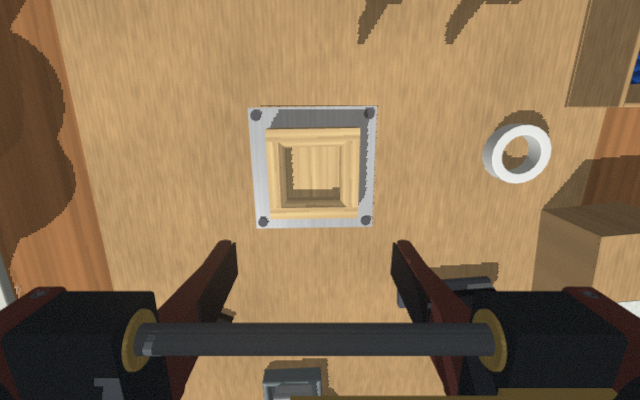

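The wrist view shows the holder centred at about (313,165), with its top square spanning roughly (267..360, 128..218). I'll zoom in for the corners.

```bash
python3 -c "
import cv2
im=cv2.imread('pics/w1.png');cv2.imwrite('pics/w1z.png',cv2.resize(im[95:240,235:395],None,fx=4.0,fy=4.0,interpolation=cv2.INTER_CUBIC))"
```

```text
(no output)
```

View pics/w1z.png

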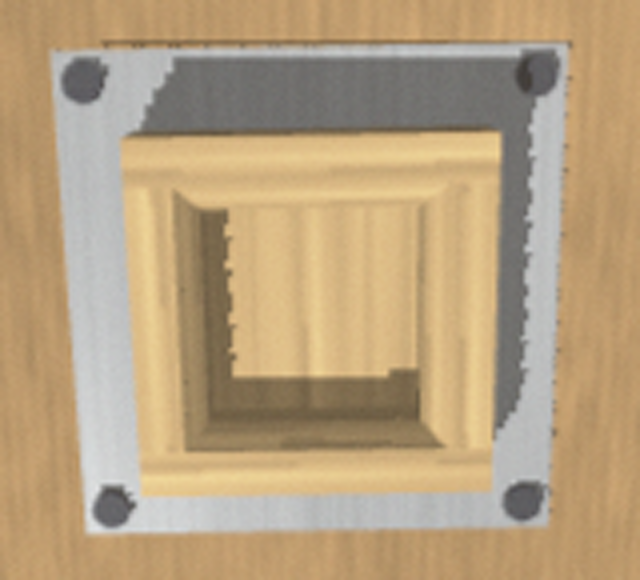

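```bash
cat > fit.py <<'E'
from h import *
p=np.load('w1.npy');o=dict(ee_pos=p[:3],orientation=p[3:])
z=np.array
# zoom px -> image
c=lambda L:np.array(L)/4.+np.array([235,95])-0.375
plate=c([(52,50),(567,43),(548,525),(87,533)])
blk=c([(120,138),(500,131),(492,488),(140,495)])
for nm,q,h in(("plate",plate,0),("plate2",plate,2),("blk32",blk,32)):
    P=back('wrist',q,h,o)[:,:2];print(nm,P.round(1).tolist(),P.mean(0).round(1),np.linalg.norm(P-np.roll(P,1,0),axis=1).round(1))
    for i in range(4):
        d=P[(i+1)%4]-P[i];print('  ang',((np.degrees(np.arctan2(d[1],d[0]))+45)%90-45).round(2))
im=cv2.imread('pics/w1.png');Z=cv2.resize(im[95:240,235:395],None,fx=4,fy=4,interpolation=cv2.INTER_CUBIC)
import sys
cx,cy,yw=map(float,sys.argv[1:4])
for s,h in((104,32),(77,32),(63,25),(63,10),(104,0)):
    a=np.radians(yw);R=z([[np.cos(a),-np.sin(a)],[np.sin(a),np.cos(a)]])
    Q=(R@(s/2*z([[1,1],[1,-1],[-1,-1],[-1,1]])).T).T+[cx,cy]
    u=(proj('wrist',np.c_[Q,np.full(4,h)],o)-[235,95])*4+1.5
    cv2.polylines(Z,[u.astype(np.int32)],True,(0,0,255) if h>9 else (255,0,0),1)
cv2.imwrite('pics/w1f%s.png'%sys.argv[4],Z)
E
python3 fit.py 525 184 0 a
```

```text
plate [[452.3, 258.8], [602.1, 261.1], [605.2, 111.0], [454.6, 108.1]] [528.5 184.7] [150.7 149.8 150.1 150.5]
  ang 0.88
  ang 1.17
  ang 1.12
  ang 0.89
plate2 [[452.7, 258.8], [601.7, 261.1], [604.7, 111.8], [455.0, 108.9]] [528.5 185.1] [149.9 149.  149.3 149.8]
  ang 0.88
  ang 1.17
  ang 1.12
  ang 0.89
blk32 [[475.7, 236.1], [579.1, 238.1], [581.4, 135.2], [477.1, 132.8]] [528.3 185.6] [103.2 103.4 103.  104.4]
  ang 1.15
  ang 1.31
  ang 1.27
  ang 0.76
```

View pics/w1fa.png

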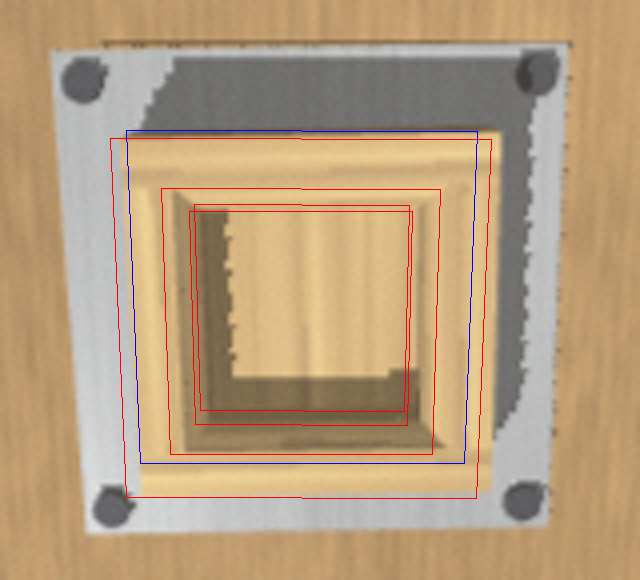

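The fit puts the socket at (528.4,185.5,32) with a yaw of +0.019 rad, and the edges and sizes agree. Next I move above the jar.

Call:
move_arm([
  [0,-0.041,-0.0025,0,0],
  [0,-0.082,-0.005,0,0],
  [0,-0.123,-0.0075,0,0],
  [0,-0.164,-0.01,0,0],
  [0,-0.205,-0.0125,0,0],
])

```text
t: 2.87
ee_pos: [511.5, -22.3, 236.8]
orientation: [-2.211, -2.231, -0.0]
ft_force: [1.2, -0.5, -0.3]
width: 87.8
```

Call:
move_arm([
  [0,-0.041,-0.0025,0,0],
  [0,-0.082,-0.005,0,0],
  [0,-0.123,-0.0075,0,0],
  [0,-0.164,-0.01,0,0],
  [0,-0.205,-0.0125,0,0],
])

```text
t: 3.28
ee_pos: [500.9, -227.5, 236.9]
orientation: [-2.212, -2.231, -0.0]
ft_force: [0.6, 0.4, 0.6]
width: 87.5
```

Call:
move_arm([
  [0,0,0,0,0],
  [0,0,0,0,0],
])

```text
t: 3.45
ee_pos: [501.0, -227.7, 236.6]
orientation: [-2.216, -2.226, -0.0]
ft_force: [0.3, 0.7, -0.4]
width: 88.2
```

```bash
python3 -c "
from h import *
go(502,-236,240,1.571)
o=get_obs()
im=get_image('wrist');cv2.imwrite('pics/w2.png',im)
np.save('w2.npy',np.r_[o['ee_pos'],o['orientation']])
for n in('jar_center','lid_center','lid_rib','tray'):
  for d in place_of('wrist',n):print(n,d)
"
```

```text
t 3.45 pos [ 501.  -227.7  236.6] ang 1.575 q [-0.45  0.31  1.8   0.    1.03 -0.45] DELTA m [-0.0083  0.0009 -0.0034] roll 0.004 rows 0.2
lid_center {'location': [504.3, -237.2, 69.1], 'conf': 0.88}
lid_rib {'location': [518.3, -258.6, 79.9], 'conf': 0.57}
```

View pics/w2.png

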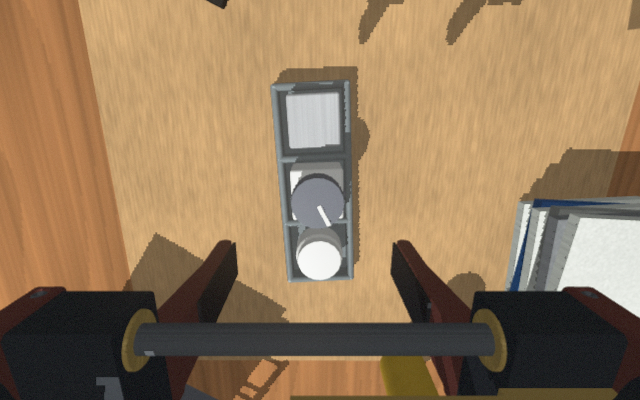

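```bash
cat > ov.py <<'E'
from h import *
import sys
# usage: img pose cx cy yawdeg ribdeg out
p=np.load(sys.argv[2]);o=dict(ee_pos=p[:3],orientation=p[3:])
cx,cy,yw,rb,z0=map(float,sys.argv[3:8])
im=cv2.imread(sys.argv[1]);u0=proj('wrist',[[cx,cy,z0+60]],o)[0].astype(int);x0,y0=u0-[50,50];f=6
Z=cv2.resize(im[y0:y0+100,x0:x0+100],None,fx=f,fy=f,interpolation=cv2.INTER_CUBIC);Y=Z.copy()
def pl(P,c,closed=True):
    u=(proj('wrist',P,o)-[x0,y0])*f+f/2-.5;cv2.polylines(Y,[u.astype(np.int32)],closed,c,1)
a=np.radians(yw);R=np.array([[np.cos(a),-np.sin(a)],[np.sin(a),np.cos(a)]])
for h in(46,):
    Q=(R@(29*np.array([[1,1],[1,-1],[-1,-1],[-1,1]])).T).T+[cx,cy];pl(np.c_[Q,np.full(4,h+z0)],(0,0,255))
t=np.linspace(0,6.28,60)
for h in(54,78):pl(np.c_[cx+27*np.cos(t),cy+27*np.sin(t),np.full(60,h+z0)],(0,255,0) if h>60 else (255,255,0))
b=np.radians(rb);pl(np.array([[cx,cy,78+z0],[cx+26*np.cos(b),cy+26*np.sin(b),78+z0]]),(255,0,255),False)
pl(np.array([[*(R@[29,0]+[cx,cy]),46+z0],[*(R@[32,0]+[cx,cy]),46+z0]]),(0,255,255),False)
print(x0,y0);cv2.imwrite(sys.argv[8],np.hstack([Z,Y])[:, :] if 0 else Y);cv2.imwrite(sys.argv[8].replace('.png','_raw.png'),Z)
E
python3 ov.py pics/w2.png w2.npy 504 -237 0 -60 4 pics/w2o.png
```

```text
265 146
```

View pics/w2o.png

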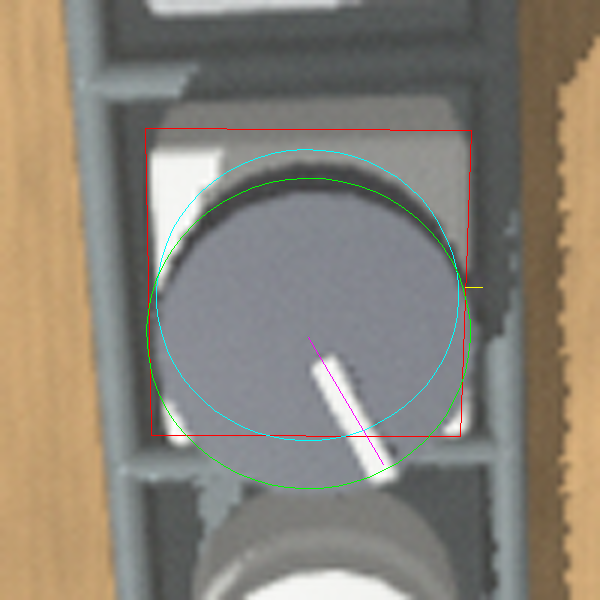

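View pics/w2o_raw.png

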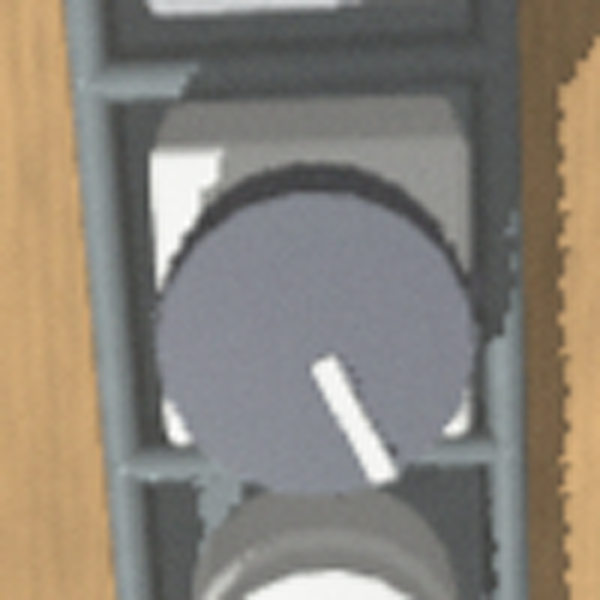

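The lid's top centre is at image (317,203), which gives about (505,-238). The rib points roughly -62°, and the jar body is within a couple of degrees of the world axes. I'll descend and look closer.

Call:
move_arm([
  [0,-0.004,0.002,0.03,0],
  [0,-0.008,0.004,0.06,0],
  [0,-0.01,0.004,0.085,0],
  [0,-0.01,0.004,0.085,0],
  [0,-0.01,0.004,0.085,0],
])

```text
t: 4.12
ee_pos: [504.8, -236.1, 150.9]
orientation: [-2.211, -2.228, 0.001]
ft_force: [0.5, -1.1, 0.6]
width: 88.1
```

```bash
python3 -c "
from h import *
go(505,-238,68,1.571)
o=get_obs()
im=get_image('wrist');cv2.imwrite('pics/w3.png',im)
np.save('w3.npy',np.r_[o['ee_pos'],o['orientation']])
for n in('jar_center','lid_center','lid_rib'):
  for d in place_of('wrist',n):print(n,d)
"
```

```text
t 4.12 pos [ 504.8 -236.1  150.9] ang 1.578 q [-0.46  0.44  1.84  0.    0.86 -0.47] DELTA m [-0.0021  0.0004  0.0829] roll 0.007 rows 2.0
lid_center {'location': [503.0, -237.4, 69.7], 'conf': 0.59}
lid_rib {'location': [516.7, -259.0, 82.1], 'conf': 0.96}
```

View pics/w3.png

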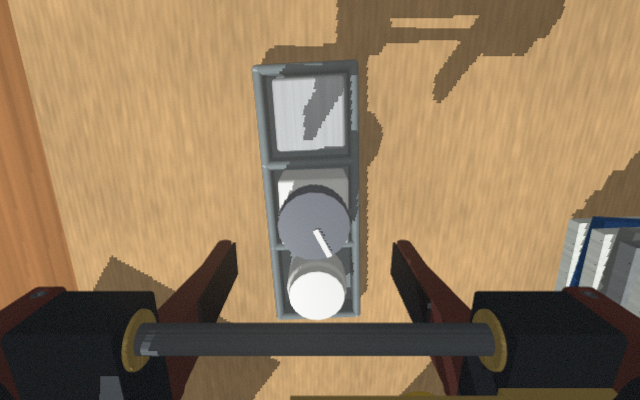

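```bash
python3 ov.py pics/w3.png w3.npy 505 -238 2 -62 4 pics/w3o.png
python3 - <<'E'
from h import *
# triangulate lid top centre from two wrist views via circle fit
for nm in('w2','w3'):
    p=np.load(nm+'.npy');o=dict(ee_pos=p[:3],orientation=p[3:])
E
```

```text
263 167
```

View pics/w3o.png

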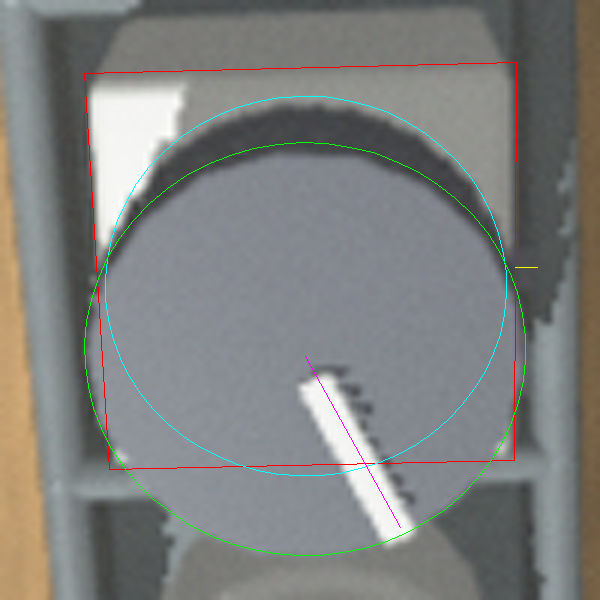

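The overlay matches: lid centre (504.8,-238.5), top at about z=82, jar yaw about 1.5°, rib at -62.5°. Descend to TCP z=69 and grip.

Call:
move_arm([
  [0,-0.002,0,0.03,0],
  [0,-0.002,0,0.06,0],
  [0,-0.002,0,0.082,0],
  [0,-0.002,0,0.082,0],
  [255,-0.002,0,0.082,0],
])

```text
t: 4.73
ee_pos: [505.3, -239.4, 70.1]
orientation: [-2.214, -2.228, 0.0]
ft_force: [0.2, 0.4, 1.4]
width: 83.8
```

Call:
move_arm([
  [255,0,0,0,0],
  [255,0,0,0,0],
  [255,0,0,0,0],
  [255,0,0,0,0],
  [255,0,0,0,0],
])

```text
t: 5.15
ee_pos: [505.4, -239.7, 70.6]
orientation: [2.214, 2.228, 0.0]
ft_force: [-1.8, 0.2, 5.9]
width: 53.6
```

```bash
python3 -c "
from h import *
go(505,-238,68,1.571);o=get_obs();print(o['width'],o['ft_force'],o['moment'])"
```

```text
t 5.15 pos [ 505.4 -239.7   70.6] ang 1.577 q [-0.46  0.57  1.87 -0.    0.7  -0.47] DELTA m [ 0.0017 -0.0004  0.0026] roll 0.006 rows 0.1
53.57105891607466 [-1.75275276  0.17139079  5.89002245] [-0.06286597  0.33836424  0.01673953]
```

Call:
move_arm([
  [255,0,0,-0.005,0],
  [255,0,0,-0.015,0],
  [255,0,0,-0.035,0],
  [255,0,0,-0.06,0],
  [255,0,0,-0.085,0],
])

```text
t: 5.57
ee_pos: [504.8, -239.2, 155.7]
orientation: [-2.214, -2.227, 0.001]
ft_force: [0.9, -0.3, -3.2]
width: 53.8
```

Call:
move_arm([
  [255,0,0,0,0],
  [255,0,0,0,0],
])

```text
t: 5.73
ee_pos: [506.2, -239.9, 156.3]
orientation: [2.212, 2.226, 0.002]
ft_force: [-0.4, 0.8, -3.3]
width: 53.4
```

```bash
python3 -c "
from h import *
go(528.4,185.5,150,1.571);o=get_obs();print(o['width'],o['ft_force'],o['moment'])
np.save('w4.npy',np.r_[o['ee_pos'],o['orientation']])
cv2.imwrite('pics/w4.png',get_image('wrist'));im=get_image('side');cv2.imwrite('pics/side4.png',cv2.resize(im[180:310,290:450],None,fx=4,fy=4))"
python3 ov.py pics/w4.png w4.npy 505.2 -238.5 1 -62 89 pics/w4o.png
```

```text
t 5.73 pos [ 506.2 -239.9  156.3] ang 1.577 q [-0.46  0.44  1.83  0.    0.87 -0.47] DELTA m [0.4252 0.0248 0.0057] roll 0.006 rows 10.2
53.4252695769273 [-0.35085812  0.84055713 -3.31676002] [-0.11420387  0.09088951 -0.0035846 ]
260 211
```

View pics/w4o.png

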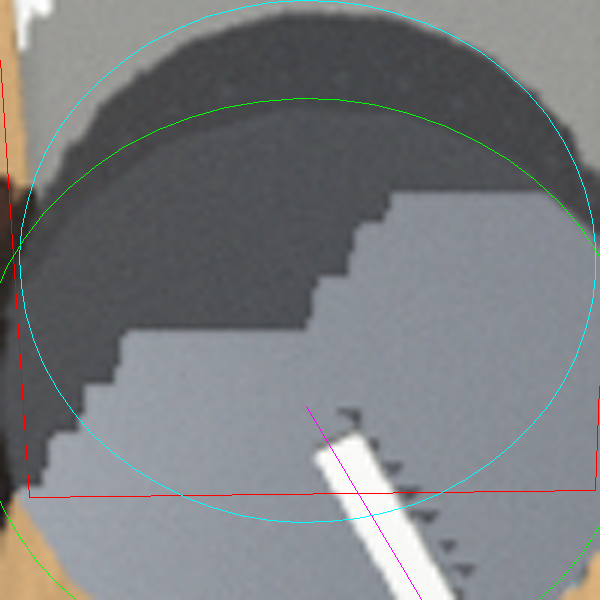

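View pics/side4.png

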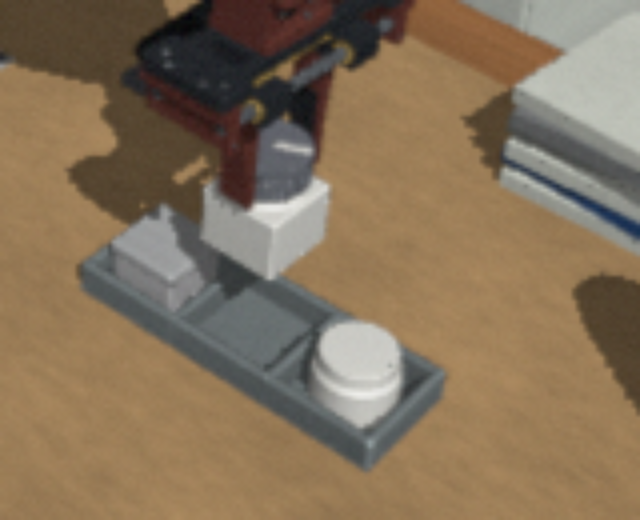

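Lifted level, and the side view shows the closed jar upright. Carry it to above the socket.

Call:
move_arm([
  [255,0.015,0.001,0,0],
  [255,0.045,0.003,0,0],
  [255,0.08,0.005,0,0],
  [255,0.115,0.0065,0,0],
  [255,0.15,0.0085,0,0],
])

```text
t: 6.25
ee_pos: [511.5, -87.3, 153.2]
orientation: [-2.214, -2.225, 0.002]
ft_force: [-0.4, -0.3, -2.2]
width: 53.6
```

Call:
move_arm([
  [255,0.035,0.002,0,0],
  [255,0.07,0.004,0,0],
  [255,0.105,0.006,0,0],
  [255,0.14,0.008,0,0],
  [255,0.175,0.01,0,0],
])

```text
t: 6.67
ee_pos: [520.3, 87.9, 153.3]
orientation: [-2.213, -2.227, 0.003]
ft_force: [0.4, -0.4, -2.7]
width: 53.7
```

Call:
move_arm([
  [255,0.035,0.0015,0,0],
  [255,0.065,0.003,0,0],
  [255,0.085,0.004,0,0],
  [255,0.098,0.0045,0,0],
  [255,0.1,0.005,0,0],
])

```text
t: 7.08
ee_pos: [525.2, 187.8, 153.6]
orientation: [-2.211, -2.23, 0.002]
ft_force: [-0.0, 0.1, -2.0]
width: 53.8
```

Call:
move_arm([
  [255,0,0,0,0],
  [255,0,0,0,0],
])

```text
t: 7.25
ee_pos: [525.7, 184.8, 154.1]
orientation: [-2.215, -2.228, 0.002]
ft_force: [0.5, -0.5, -2.3]
width: 53.7
```

```bash
python3 -c "
from h import *
go(528.4,186,150,1.571);o=get_obs();print(o['width'],o['ft_force'],o['moment'])
np.save('w5.npy',np.r_[o['ee_pos'],o['orientation']])
im=get_image('wrist');cv2.imwrite('pics/w5.png',cv2.resize(im[100:340,200:430],None,fx=2.5,fy=2.5));im=get_image('side');cv2.imwrite('pics/side5.png',cv2.resize(im[110:230,200:340],None,fx=4,fy=4))"
```

```text
t 7.25 pos [525.7 184.8 154.1] ang 1.577 q [ 0.32  0.44  1.84 -0.    0.87  0.31] DELTA m [0.0012 0.0028 0.0041] roll 0.006 rows 0.1
53.65064131534475 [ 0.51020003 -0.54147878 -2.31018274] [-0.05207697  0.12839574  0.03336679]
```

View pics/w5.png

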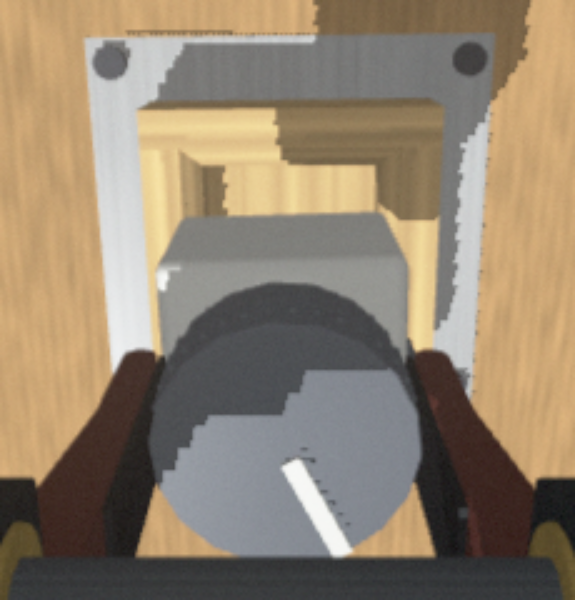

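View pics/side5.png

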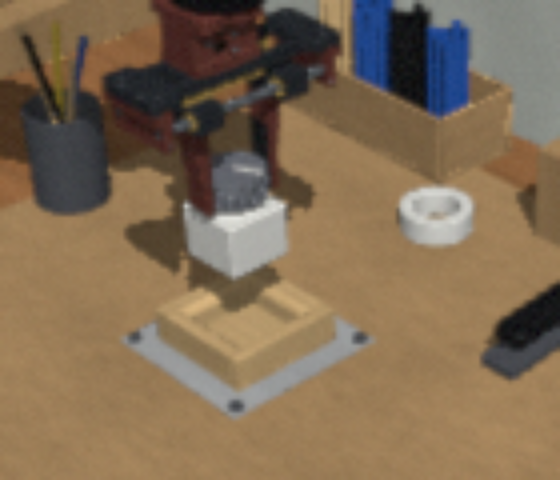

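The jar is parallel to the socket. Shift by (+2.8,+1) mm and lower it.

Call:
move_arm([
  [255,0.001,0.0027,0.015,0],
  [255,0.001,0.0027,0.035,0],
  [255,0.001,0.0027,0.048,0],
  [255,0.001,0.0027,0.048,0],
  [255,0.001,0.0027,0.048,0],
])

```text
t: 7.77
ee_pos: [528.6, 185.6, 106.3]
orientation: [-2.216, -2.226, 0.002]
ft_force: [0.5, 0.2, -2.5]
width: 53.3
```

```bash
python3 -c "
from h import *
go(528.4,186,76.6,1.571);o=get_obs();print(o['width'],o['ft_force'],o['moment'])
im=get_image('wrist');cv2.imwrite('pics/w6.png',cv2.resize(im[100:340,200:430],None,fx=2.5,fy=2.5));im=get_image('side');cv2.imwrite('pics/side6.png',cv2.resize(im[110:230,200:340],None,fx=4,fy=4))"
```

```text
t 7.77 pos [528.6 185.6 106.3] ang 1.575 q [ 0.32  0.51  1.85 -0.    0.78  0.31] DELTA m [ 0.0005 -0.0002  0.0297] roll 0.004 rows 0.7
53.34866730014863 [ 0.48977719  0.17350717 -2.45086694] [-0.02026772  0.02905404  0.00322648]
```

View pics/w6.png

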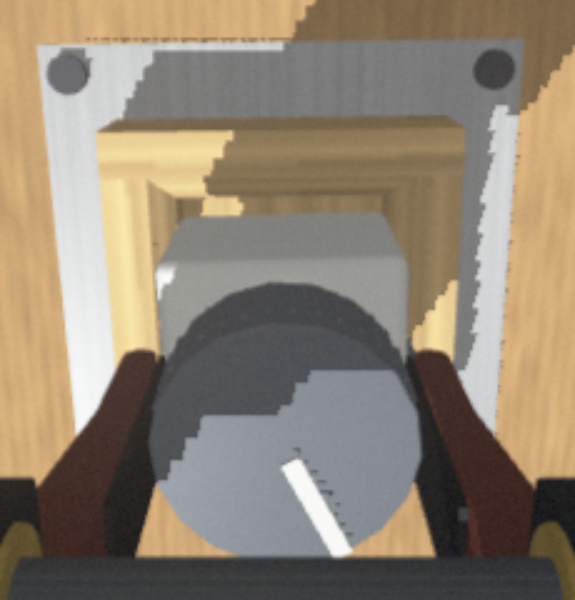

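View pics/side6.png

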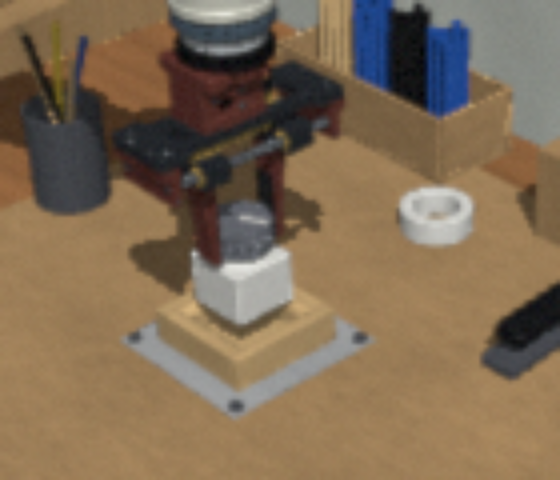

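Call:
move_arm([
  [255,0,0,0.006,0],
  [255,0,0,0.012,0],
  [255,0,0,0.017,0],
  [255,0,0,0.021,0],
  [255,0,0,0.024,0],
])

```text
t: 8.28
ee_pos: [529.0, 186.5, 82.4]
orientation: [2.215, 2.228, 0.0]
ft_force: [0.2, -1.2, -2.1]
width: 53.7
```

Call:
move_arm([
  [255,0,0,0.002,0],
  [255,0,0,0.004,0],
  [255,0,0,0.005,0],
  [255,0,0,0.0055,0],
  [255,0,0,0.0055,0],
])

```text
t: 8.7
ee_pos: [528.8, 186.7, 77.0]
orientation: [-2.214, -2.228, 0.001]
ft_force: [-0.5, -1.1, -3.6]
width: 53.7
```

```bash
python3 -c "
from h import *
go(528.4,186,76.6,1.571);o=get_obs();print(o['width'],o['ft_force'],o['moment'])
im=get_image('wrist');cv2.imwrite('pics/w7.png',cv2.resize(im[100:340,200:430],None,fx=2.5,fy=2.5));im=get_image('side');cv2.imwrite('pics/side7.png',cv2.resize(im[110:230,200:340],None,fx=4,fy=4))"
```

```text
t 8.7 pos [528.8 186.7  77. ] ang 1.577 q [0.32 0.56 1.86 0.   0.72 0.31] DELTA m [-0.0007 -0.0004  0.0004] roll 0.006 rows 0.0
53.68459270307352 [-0.47818227 -1.11498572 -3.63903978] [-0.36264168  0.08888113 -0.03376949]
```

View pics/w7.png

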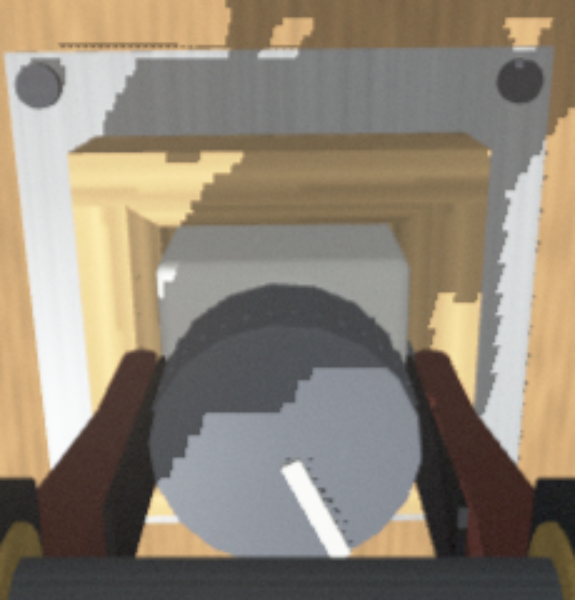

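View pics/side7.png

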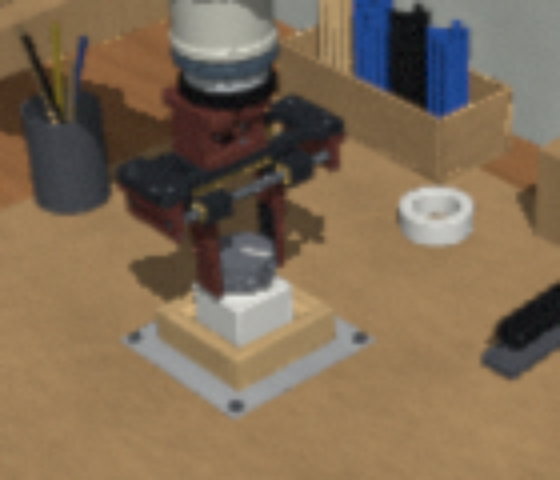

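The jar is well into the socket but still hanging (Fz -3.6). Lower it in small steps to contact.

Call:
move_arm([
  [255,0,0,0.001,0],
  [255,0,0,0.0015,0],
  [255,0,0,0.002,0],
  [255,0,0,0.002,0],
  [255,0,0,0.002,0],
])

```text
t: 9.22
ee_pos: [528.9, 187.0, 76.5]
orientation: [-2.215, -2.228, -0.001]
ft_force: [-5.4, -0.8, 12.3]
width: 53.4
```

```bash
python3 -c "
from h import *
go(528.4,186,76.6,1.571);o=get_obs();print(o['width'],o['ft_force'],o['moment'])"
```

```text
t 9.22 pos [528.9 187.   76.5] ang 1.577 q [0.32 0.56 1.86 0.   0.72 0.31] DELTA m [-0.001  -0.0005 -0.0001] roll 0.006 rows 0.0
53.39517359860499 [-5.36221459 -0.83659485 12.31691938] [-0.37655232  0.91210665 -0.03185313]
```

Call:
move_arm([
  [60,0,0,0,0],
  [60,0,0,0,0],
  [60,0,0,0,0],
  [60,0,0,0,0],
  [60,0,0,0,0],
])

```text
t: 9.63
ee_pos: [529.1, 186.7, 75.1]
orientation: [2.215, 2.228, 0.0]
ft_force: [-0.2, 0.0, 0.5]
width: 67.1
```

```bash
python3 -c "
from h import *
go(528.4,186,76.6,1.571);o=get_obs();print(o['width'],o['ft_force'],o['moment'])
np.save('w8.npy',np.r_[o['ee_pos'],o['orientation']])
im=get_image('wrist');cv2.imwrite('pics/w8.png',im);cv2.imwrite('pics/w8z.png',cv2.resize(im[100:340,200:430],None,fx=2.5,fy=2.5));im=get_image('side');cv2.imwrite('pics/side8.png',cv2.resize(im[130:220,220:320],None,fx=6,fy=6))
for c in('side','scene','wrist'):
  for n in ('jar_center','lid_center','lid_rib'):
    print(c,n,[(np.round(d['location'],1),round(d['conf'],2)) for d in place_of(c,n)[:2]])"
```

```text
t 9.63 pos [529.1 186.7  75.1] ang 1.577 q [0.32 0.57 1.86 0.   0.71 0.31] DELTA m [-0.0007 -0.0007 -0.0015] roll 0.006 rows 0.0
67.06039737943861 [-0.24669024  0.01529211  0.46950238] [-0.07022884  0.06241105  0.00687525]
side jar_center [(array([525.5, 193. ,  74.7]), 0.73), (array([526.1, 187.8,  50.1]), 0.64)]
side lid_center [(array([523.1, 190.5,  75.6]), 0.61), (array([527.4, 184.6,  29.9]), 0.46)]
side lid_rib [(array([541.3, 164.6,  88.4]), 0.69)]
scene jar_center [(array([ 502.1, -237. ,   42.8]), 0.44)]
scene lid_center [(array([ 507.6, -238.9,   69.9]), 0.51)]
scene lid_rib [(array([ 519. , -260.4,   83.5]), 0.54)]
wrist jar_center []
wrist lid_center [(array([528.6, 189.6,  72.8]), 0.98)]
wrist lid_rib [(array([540. , 164.2,  87.6]), 0.81)]
```

View pics/w8z.png

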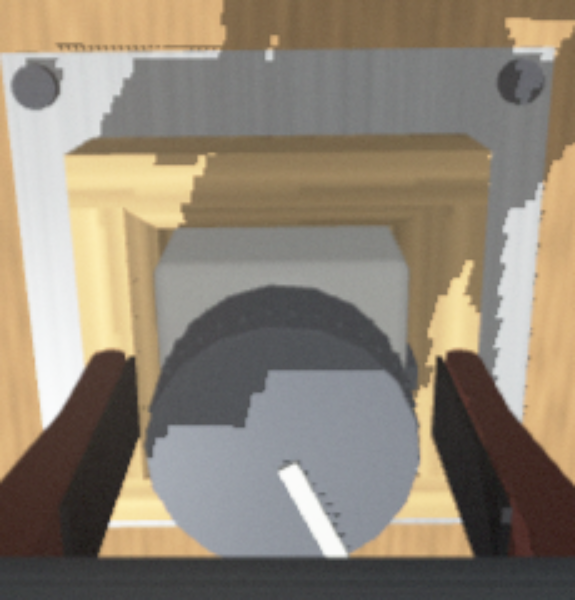

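View pics/side8.png

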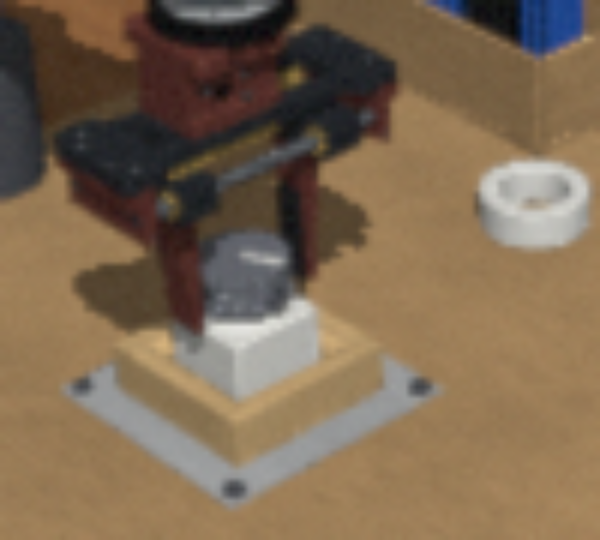

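Run:
```python
from h import *
p=np.load('w8.npy');o=dict(ee_pos=p[:3],orientation=p[3:])
im=cv2.imread('pics/w8.png');Y=cv2.resize(im[100:340,200:430],None,fx=2.5,fy=2.5)
t=np.linspace(0,6.28,80)
for cx,cy,c in((528.6,187,(0,0,255)),(528.6,189,(0,255,0))):
  for h,r in((88,27),):
    u=(proj('wrist',np.c_[cx+r*np.cos(t),cy+r*np.sin(t),np.full(80,h)],o)-[200,100])*2.5
    cv2.polylines(Y,[u.astype(np.int32)],True,c,1)
  Q=29*np.array([[1,1],[1,-1],[-1,-1],[-1,1]])+[cx,cy]
  u=(proj('wrist',np.c_[Q,np.full(4,56)],o)-[200,100])*2.5
  cv2.polylines(Y,[u.astype(np.int32)],True,c,1)
cv2.imwrite('pics/w8o.png',Y)
```

```text
(no output)
```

View pics/w8o.png

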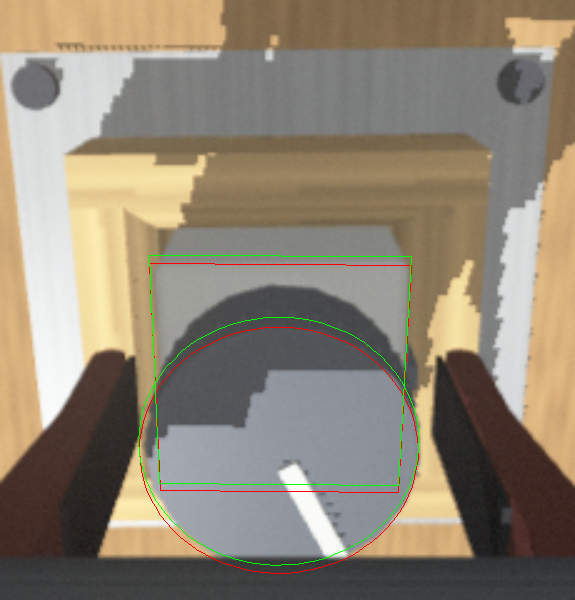

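The lid axis sits at about (529,187), under the TCP. The lid is at z≈76 and the jar is seated. Regrip and start the anticlockwise turn (negative roll).

Call:
move_arm([
  [255,0,0,0,0],
  [255,0,0,0,0],
  [255,0,0,0,0],
  [255,0,0,0,0],
  [255,0,0,0,0],
])

```text
t: 10.6
ee_pos: [528.8, 186.7, 75.1]
orientation: [-2.215, -2.228, 0.0]
ft_force: [-0.8, 0.7, 1.4]
width: 53.3
```

Call:
move_arm([
  [255,0,0,0,-0.04],
  [255,0,0,0,-0.09],
  [255,0,0,0,-0.14],
  [255,0,0,0,-0.2],
  [255,0,0,0,-0.25],
])

```text
t: 11.02
ee_pos: [528.7, 185.9, 75.3]
orientation: [-1.917, -2.489, 0.002]
ft_force: [-1.5, -4.7, 4.4]
width: 53.7
```

```bash
cat > look.py <<'E'
from h import *
import sys
k=sys.argv[1]
go(529,187,75,1.571);o=get_obs();print(o['width'],o['ft_force'].round(2),o['moment'].round(3))
np.save(f'w{k}.npy',np.r_[o['ee_pos'],o['orientation']])
im=get_image('wrist');cv2.imwrite(f'pics/w{k}.png',im);cv2.imwrite(f'pics/w{k}z.png',cv2.resize(im[100:340,200:430],None,fx=2.5,fy=2.5))
im=get_image('side');cv2.imwrite(f'pics/side{k}.png',cv2.resize(im[130:220,220:320],None,fx=6,fy=6))
for c in('side','wrist'):
  for n in ('lid_center','lid_rib'):
    for d in place_of(c,n)[:1]:
      L=np.array(d['location']);print(c,n,L.round(1),round(d['conf'],2),np.degrees(np.arctan2(L[1]-187,L[0]-529)).round(1))
E
python3 look.py 9
```

```text
t 11.02 pos [528.7 185.9  75.3] ang 1.829 q [ 0.32  0.56  1.86 -0.    0.72  0.06] DELTA m [0.001  0.0006 0.0003] roll 0.258 rows 2.1
53.71644342845893 [-1.51 -4.67  4.41] [-0.868  0.292 -0.403]
side lid_center [524.2 188.1  72.3] 0.69 167.1
side lid_rib [549.2 170.1  88. ] 0.51 -39.9
wrist lid_center [526.4 187.7  69.3] 0.76 164.9
wrist lid_rib [546.5 169.8  85.5] 0.96 -44.5
```

View pics/w9z.png

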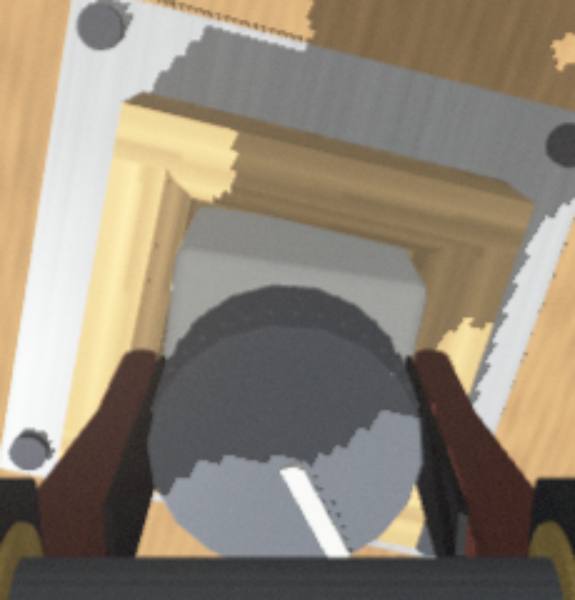

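The rib kept its place in the gripper view at (315,530), so there is no slip. Mz is -0.40 N m. The jar turned about 4° within the socket play and is now braced. Continue.

Call:
move_arm([
  [255,0,0,0,-0.06],
  [255,0,0,0,-0.12],
  [255,0,0,0,-0.18],
  [255,0,0,0,-0.24],
  [255,0,0,0,-0.3],
])

```text
t: 11.73
ee_pos: [528.7, 186.5, 75.3]
orientation: [-1.526, -2.746, 0.001]
ft_force: [-2.4, -4.1, 4.2]
width: 53.6
```

```bash
python3 look.py 10
```

```text
t 11.73 pos [528.7 186.5  75.3] ang 2.127 q [ 0.32  0.56  1.86  0.    0.72 -0.24] DELTA m [0.0002 0.0005 0.0003] roll 0.556 rows 4.4
53.641532041181286 [-2.36 -4.13  4.21] [-0.586  0.374 -0.468]
side lid_center [526.8 188.2  75.4] 0.59 151.4
side lid_rib [552.6 175.8  89.8] 0.42 -25.4
wrist lid_center [526.1 190.8  72.3] 0.56 127.3
wrist lid_rib [549.4 174.8  87.5] 0.73 -30.9
```

View pics/w10z.png

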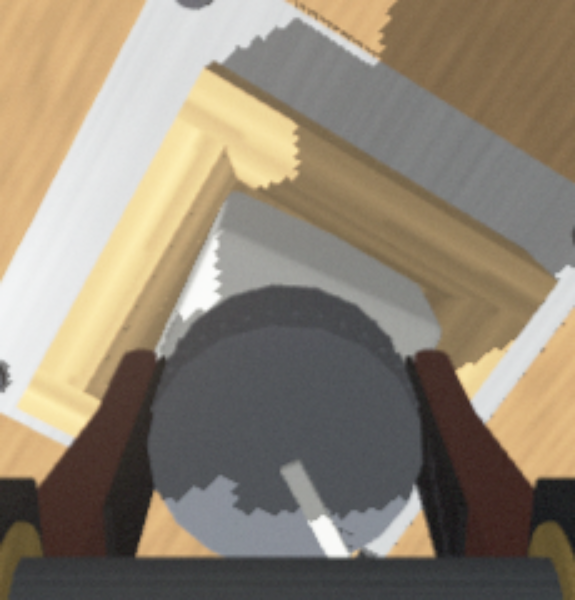

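No slip, with Mz -0.47. About 0.38 rad should remain, so I'll do 0.26 now and then go in finer steps.

Call:
move_arm([
  [255,0,0,0,-0.06],
  [255,0,0,0,-0.12],
  [255,0,0,0,-0.17],
  [255,0,0,0,-0.22],
  [255,0,0,0,-0.26],
])

```text
t: 12.45
ee_pos: [528.9, 186.7, 75.3]
orientation: [-1.159, -2.92, -0.0]
ft_force: [-3.6, -3.0, 6.6]
width: 53.8
```

```bash
python3 look.py 11
```

```text
t 12.45 pos [528.9 186.7  75.3] ang 2.386 q [ 0.32  0.56  1.86  0.    0.71 -0.5 ] DELTA m [0.0001 0.0003 0.0003] roll 0.815 rows 6.5
53.84168931393831 [-3.57 -3.    6.63] [-0.646  0.473 -0.469]
side lid_center [524.6 191.   74.8] 0.58 137.7
side lid_rib [555.  180.1  89.5] 0.63 -14.9
wrist lid_center [528.  192.2  70.9] 0.79 100.9
wrist lid_rib [554.  182.2  90. ] 0.83 -10.9
```

View pics/w11z.png

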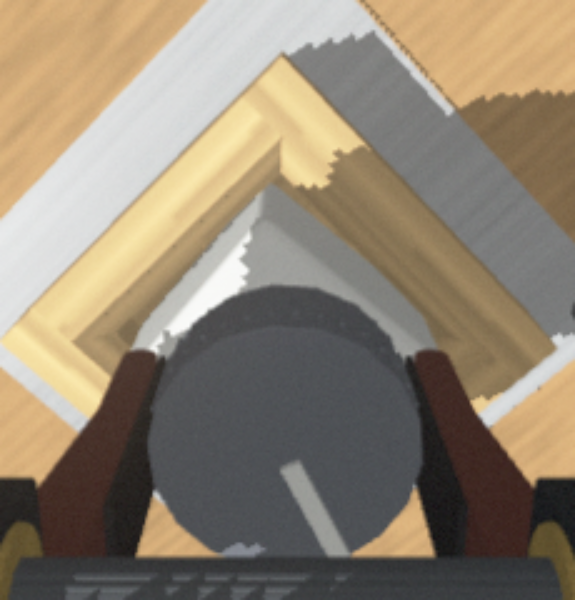

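Still torqued (-0.47). Fine steps from here.

Call:
move_arm([
  [255,0,0,0,-0.025],
  [255,0,0,0,-0.05],
  [255,0,0,0,-0.05],
])

```text
t: 13.0
ee_pos: [528.8, 186.7, 75.4]
orientation: [-1.087, -2.947, 0.0]
ft_force: [-3.1, -4.2, 6.7]
width: 53.7
```

```bash
python3 -c "
from h import *
go(529,187,75,1.571);o=get_obs();print(o['width'],o['ft_force'].round(2),o['moment'].round(3))"
```

```text
t 13.0 pos [528.8 186.7  75.4] ang 2.435 q [ 0.32  0.56  1.86  0.    0.72 -0.55] DELTA m [0.0001 0.0003 0.0004] roll 0.864 rows 6.9
53.683634585710784 [-3.09 -4.16  6.68] [-0.696  0.51  -0.266]
```

Call:
move_arm([
  [255,0,0,0,-0.025],
  [255,0,0,0,-0.05],
  [255,0,0,0,-0.05],
])

```text
t: 13.25
ee_pos: [528.8, 186.6, 75.5]
orientation: [-1.012, -2.974, 0.0]
ft_force: [-3.3, -2.8, 8.1]
width: 53.5
```

```bash
python3 -c "
from h import *
go(529,187,75,1.571);o=get_obs();print(o['width'],o['ft_force'].round(2),o['moment'].round(3))"
```

```text
t 13.25 pos [528.8 186.6  75.5] ang 2.485 q [ 0.32  0.56  1.86 -0.    0.72 -0.6 ] DELTA m [0.0001 0.0004 0.0005] roll 0.914 rows 7.3
53.54304276953314 [-3.3  -2.82  8.09] [-0.686  0.525 -0.223]
```

Call:
move_arm([
  [255,0,0,0,-0.025],
  [255,0,0,0,-0.05],
  [255,0,0,0,-0.05],
])

```text
t: 13.5
ee_pos: [528.9, 186.6, 75.7]
orientation: [-0.938, -2.998, 0.0]
ft_force: [-3.7, -3.4, 10.9]
width: 53.7
```

```bash
python3 look.py 12
```

```text
t 13.5 pos [528.9 186.6  75.7] ang 2.535 q [ 0.32  0.56  1.86 -0.    0.72 -0.65] DELTA m [0.0001 0.0004 0.0007] roll 0.964 rows 7.7
53.69664670749213 [-3.65 -3.35 10.92] [-0.701  0.674 -0.216]
side lid_center [524.9 190.2  78.5] 0.45 142.0
side lid_rib [556.9 183.9  88.3] 0.61 -6.3
wrist lid_center [528.1 186.9  77. ] 0.55 -173.7
wrist lid_rib [556.4 184.8  91.6] 0.88 -4.6
```

View pics/w12z.png

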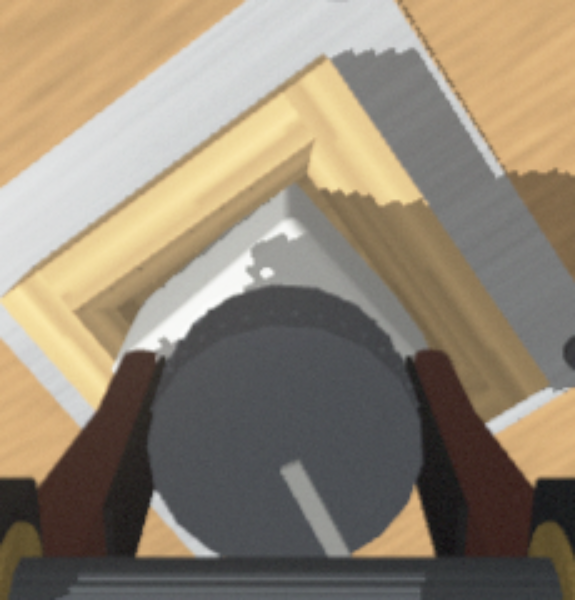

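Call:
move_arm([
  [255,0,0,0,-0.025],
  [255,0,0,0,-0.05],
  [255,0,0,0,-0.05],
])

```text
t: 14.05
ee_pos: [528.9, 186.6, 76.0]
orientation: [-0.862, -3.021, 0.0]
ft_force: [-4.3, -3.9, 13.7]
width: 53.4
```

```bash
python3 -c "
from h import *
go(529,187,75,1.571);o=get_obs();print(o['width'],o['ft_force'].round(2),o['moment'].round(3))"
```

```text
t 14.05 pos [528.9 186.6  76. ] ang 2.585 q [ 0.32  0.56  1.86 -0.    0.72 -0.7 ] DELTA m [0.0001 0.0004 0.001 ] roll 1.014 rows 8.1
53.35276856047407 [-4.3  -3.95 13.73] [-0.728  0.774 -0.162]
```

Torque is falling (-0.16) and the seal is now pushing up on the gripper (Fz 13.7), so the threads appear to have let go. Test with a small lift.

Call:
move_arm([
  [255,0,0,-0.001,0],
  [255,0,0,-0.002,0],
  [255,0,0,-0.002,0],
])

```text
t: 14.3
ee_pos: [529.0, 186.8, 77.2]
orientation: [0.863, 3.021, 0.0]
ft_force: [-1.4, -2.3, 1.4]
width: 53.8
```

```bash
python3 -c "
from h import *
go(529,187,75,1.571);o=get_obs();print(o['width'],o['ft_force'].round(2),o['moment'].round(3))"
```

```text
t 14.3 pos [529.  186.8  77.2] ang 2.585 q [ 0.32  0.56  1.86  0.    0.72 -0.7 ] DELTA m [0.0001 0.0002 0.0022] roll 1.014 rows 8.1
53.76475327872857 [-1.41 -2.28  1.36] [-0.325  0.368 -0.019]
```

Call:
move_arm([
  [255,0,0,-0.001,0],
  [255,0,0,-0.002,0],
  [255,0,0,-0.002,0],
])

```text
t: 14.55
ee_pos: [529.1, 186.9, 79.1]
orientation: [0.861, 3.021, 0.0]
ft_force: [-1.0, -0.0, -0.6]
width: 53.7
```

```bash
python3 look.py 13
```

```text
t 14.55 pos [529.1 186.9  79.1] ang 2.586 q [ 0.32  0.56  1.86  0.    0.72 -0.7 ] DELTA m [0.0001 0.0001 0.0041] roll 1.015 rows 8.1
53.678007527007324 [-0.97 -0.05 -0.61] [-0.17   0.12   0.056]
side lid_center [522.2 188.2  76.5] 0.46 170.0
side lid_rib [555.2 188.   94.5] 0.57 2.2
wrist lid_center [527.4 189.4  75.1] 0.83 123.7
wrist lid_rib [554.7 185.6  93.3] 0.77 -3.1
```

View pics/w13z.png

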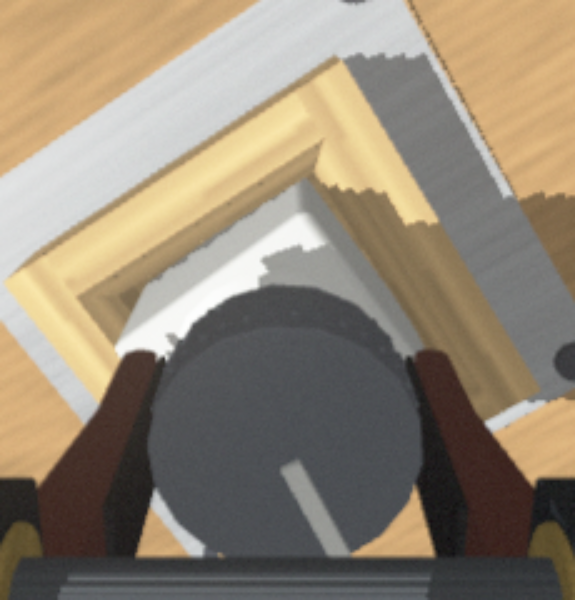

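View pics/side13.png

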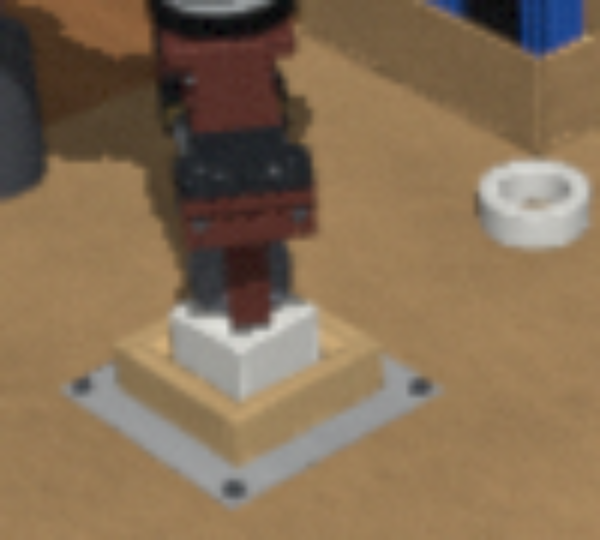

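Fz is about -0.6, so the lid is free. The closed lower edge was at 64 and the mouth at 80. A target TCP of about 111 gives 20 mm of clearance. Lift slowly.

Call:
move_arm([
  [255,0,0,-0.003,0],
  [255,0,0,-0.006,0],
  [255,0,0,-0.01,0],
  [255,0,0,-0.013,0],
  [255,0,0,-0.015,0],
])

```text
t: 15.27
ee_pos: [529.4, 186.9, 95.0]
orientation: [0.86, 3.021, 0.001]
ft_force: [-0.0, 0.3, -0.2]
width: 53.7
```

```bash
python3 look.py 14
```

```text
t 15.27 pos [529.4 186.9  95. ] ang 2.587 q [ 0.32  0.53  1.86  0.    0.75 -0.7 ] DELTA m [ 0.0004 -0.0001  0.02  ] roll 1.016 rows 8.1
53.667227562374876 [-0.04  0.34 -0.24] [0.011 0.021 0.019]
side lid_center [526.8 189.6  92.9] 0.47 130.2
side lid_rib [554.7 184.9 110.2] 0.65 -4.7
wrist lid_center [525.8 191.5  93.1] 0.55 125.4
wrist lid_rib [553.8 187.  111.5] 0.96 0.0
```

View pics/side14.png

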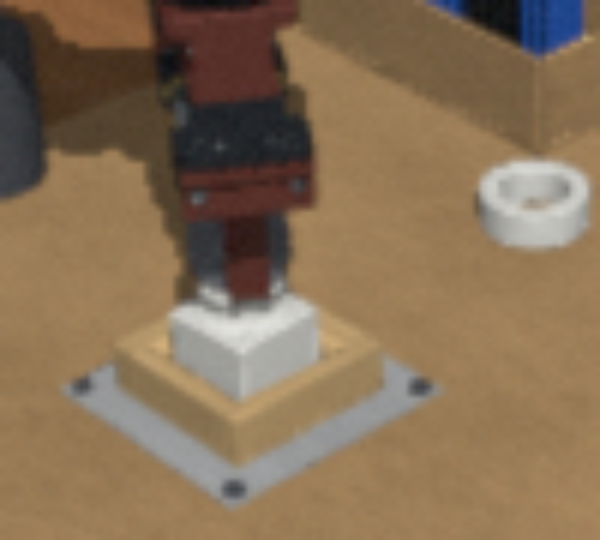

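The jar stays seated and the white neck now shows under the lid. Up another 16 mm.

Call:
move_arm([
  [255,0,0,-0.004,0],
  [255,0,0,-0.009,0],
  [255,0,0,-0.014,0],
  [255,0,0,-0.016,0],
  [255,0,0,-0.016,0],
])

```text
t: 15.98
ee_pos: [529.5, 186.9, 111.1]
orientation: [0.86, 3.02, 0.001]
ft_force: [0.3, -0.4, -0.1]
width: 53.8
```

Call:
move_arm([
  [255,0,0,0,0],
  [255,0,0,0,0],
])

```text
t: 16.15
ee_pos: [528.9, 186.6, 110.2]
orientation: [-0.86, -3.021, 0.0]
ft_force: [-0.1, -0.7, -0.3]
width: 53.5
```

```bash
python3 look.py 15; python3 -c "
from h import *
im=get_image('scene');cv2.imwrite('pics/s15.png',cv2.resize(im[150:300,210:490],None,fx=2.8,fy=2.8))
for n in('jar_mouth','jar_center'):
  for c in('scene','side'):print(n,c,place_of(c,n)[:1])"
```

```text
t 16.15 pos [528.9 186.6 110.2] ang 2.587 q [ 0.32  0.51  1.85  0.    0.78 -0.7 ] DELTA m [0.0001 0.0004 0.0352] roll 1.016 rows 8.1
53.472990536485 [-0.11 -0.68 -0.3 ] [-0.01   0.025 -0.026]
side lid_center [522.7 190.8 108.1] 0.62 148.9
side lid_rib [557.  187.1 123.1] 0.47 0.2
wrist lid_center [528.1 189.3 106.7] 0.81 111.4
wrist lid_rib [555.  184.1 123.7] 0.58 -6.4
jar_mouth scene [{'location': [530.0, 187.7, 77.0], 'conf': 0.74}]
jar_mouth side [{'location': [525.6, 183.6, 80.9], 'conf': 0.72}]
jar_center scene [{'location': [527.8, 189.1, 51.9], 'conf': 0.51}]
jar_center side [{'location': [525.1, 187.2, 50.9], 'conf': 0.65}]
```

View pics/side15.png

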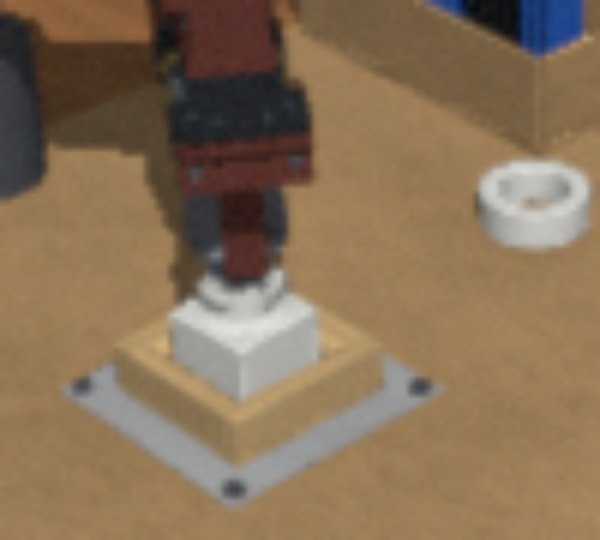

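View pics/w15z.png

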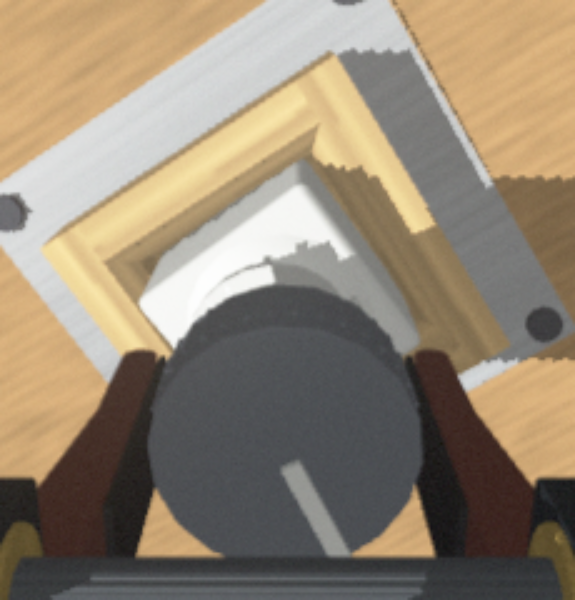

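View pics/s15.png

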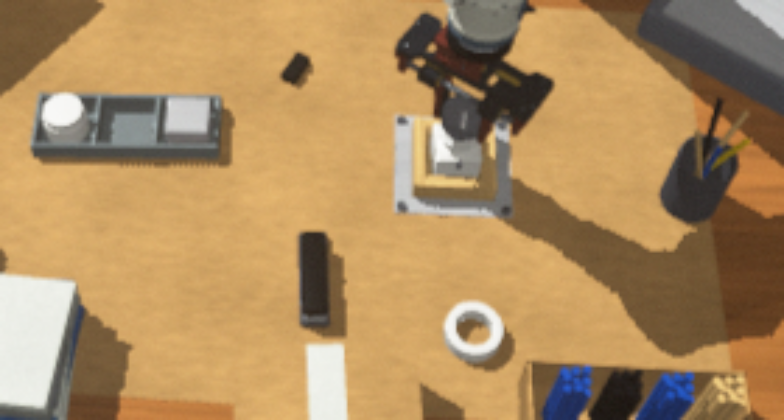

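```bash
python3 -c "
from workcell import *
print(close_job())"
```

```text
the job is handed in; nothing more can be done
None
```

I lifted the closed jar by its lid, seated it in the socket, unscrewed the lid there and raised it straight up. The arm is still holding the lid about 19 mm above the mouth. The job was handed in at about 16.3 s of the 54 s allowed; no verdict was reported.

**Seating:** The jar touched down within about 1 mm of the predicted height. When I opened the gripper to regrip, the lid centre read about 75.6 mm, against 76 mm expected.

**Unscrewing:** The lid turned about 1.0 rad anticlockwise without slipping, at up to 0.47 N m. At first the jar turned about 4° within the socket's play. I stopped when the torque fell and the seal began pushing the lid up. The lid then came free, with a vertical force of about -0.6 N.

**Last checks:**
- **Lid:** The grip width was 53.5 mm and the tool pointed straight down. The clearance comes from the tool height, and the networks' lid positions agreed to within about 4 mm.
- **Jar:** The side and scene cameras both showed it upright in the holder. They put its centre at 51–52 mm, where 49 mm is expected. This is within their 4 mm accuracy and unchanged from before the unscrewing.
- **Other items:** The tray, pot, tin, stapler, eraser, tape and pencil cup looked untouched in the last scene picture. The can was outside that crop, and I did not check it again.

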